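# Scoop the green calibration ball out of its canister

## Task

Take the standing scoop by its blue grip, angle it toe-down through the mouth of the canister that holds the green calibration ball, get the ball into the scoop inside, right the scoop and lift it out. Then stand the scoop upright in the middle of the black inspection pad with the ball still in it and let go. The ball is polished: do not touch it with the fingers.

Things in the scene. Friction and masses are not known exactly. Their poses are not given: they have to be found in the camera images.
- scoop: Steel scoop, 120 g, standing loose on a flat base. Origin: on its underside below the back wall's inner face; x to the open toe, y across, z up the handle. Base x -15 to 12 mm, 38 mm wide. Trough inside 32 wide, x 0 to 34 mm, cheeks 20 high, open at toe and top. Its floor rises 8 deg from z 3 mm (top face) at the back to the toe: upright, a ball rolls to the back wall (34 mm high).
- scoop_grip (a point): Where to grip the scoop, across y: on the handle's axis at x -9, y 0, z 160 mm of the scoop's frame, axes as the scoop's. Blue grip 22 mm along x, 14 mm along y, from z 126 to 190 mm; below it a shaft 12 (x) by 10 (y) mm.
- scoop_toe (a point): Lower corner of the scoop's toe edge, at x 34, y 0, z 5 mm of the scoop's frame, axes as the scoop's. The toe is 37 mm wide, plate 2.5 mm thick. Toe-down by 15 to 25 degrees the toe is the lowest point.
- green_ball: Polished green ball, 24 mm diameter, about 25 g, loose in the canister against the foot of its ramp, within 8 mm of the middle across; origin at its centre. (An orange ball lies in the other, identical canister.)
- canister: Canister holding the green ball: clear box, black collar, fixed. Origin: underside centre, z up. Outside 146 (x) by 72 (y) mm, rim at z 100. Inside 140 by 66; at the x ends shoulders narrow it to a mouth of x -50 to 50 by 66 mm (collar z 84 to 100). Floor falls 3 deg towards +x, z 10 mm at x -70 to z 4 at x 38, then a ramp rises 35 deg to z 26 at x 70.
- canister_ramp (a point): Foot of the canister's ramp, middle of the floor's lowest line (x 38, y 0, z 4 mm of the canister), axes as the canister's. Push the scoop toe-down along the floor towards +x: the ball is driven against the ramp and onto the toe. Turn the scoop upright with its toe kept at the ramp: the ball rolls back into the trough.
- pad: Black square rubber inspection pad with a grey middle, 120 x 120 x 6 mm, fixed flat on the table; origin: centre of its underside, top face at z 6 mm.
Mind the look-alikes: they are no part of the job. There is more than one size of the pad; the job needs the smaller. Of the things that look like the scoop, take the one that is nearest to the robot's base at the start.

How it is judged:
By the outcome, as a careful person would: the job done as asked, in the order asked, and still so for the second after the job is handed in, with the robot touching nothing.
It also fails if it takes over 58 s, if anything falls off the work surface, if the arm or the gripper's body presses on something with over 40 N, if the wrist force passes 120 N, or if a joint passes its speed limit or range.

## Robot

A 6-joint arm with a two-finger parallel gripper is mounted at the origin on the work surface. World frame = base frame: x ahead of the robot, y to its left, z up, the work surface at z = 0. Lengths are in m, angles in rad, forces in N, time in s.
With the tool pointing down it reaches from about 0.35 to 0.975 m from the base axis. Payload 7.1 kg.
Tool frame: the origin (TCP) lies midway between the tips of the shut fingers; the grasp point (between the pads) lies arm.grip_point_offset behind it (arm.grip_point_offset is the distance from the TCP to the grasp point, in m); z points along the fingers, y is the line along which they close (so a half turn about z gives the same grasp; the last joint's range is limited). The gripper opens to 88 mm and grips with 3 to 60 N. Pads are 20 mm wide; open, the fingers measure 115 mm over their backs; the gripper's body (75 mm by 178 mm) begins 61 mm behind the grasp point.
Start: joints at [-1.29, 0.423, 1.63, -0, 1.089, -0.019], TCP at [0.185, -0.597, 0.223] pointing down, gripper open.
Joint ranges: [-3, 3], [-0.9, 2.11], [0.09, 2.58], [-1.31, 4.45], [0.11, 2.69], [-2.54, 2.54]. Speed limits (rad/s): [2.39, 2.39, 3.01, 3.14, 3.14, 3.14].

## Interface

Orientations are given as a unit quaternion [x, y, z, w].
In Python, from cell import monitor, viewer, job, arm gives the robot as it stands. The module is installed in compiled form; this text tells all that it offers.
- The arm moves only by the tool carry_out, never from a script. Its argument "plan" is text: rows parted by semicolons, each of 7 numbers parted by spaces: the turn, a rotation vector about the tool's x, y, z in rad, then the shift along the tool's x, y, z in cm, then the closure, from -1 (fully open) to 1 (shut). In form: rx ry rz dx dy dz claw; .... A call has 1 to 10 rows; each row shifts and turns the commanded pose from where the row before left it, along the tool's axes as they then stand; what a row does not reach is not made up. A row lasts 1/12 s, in which the tool goes at most 41.7 mm and 7.16 degrees, less where a joint would pass 70% of its speed; a pose out of reach is approached as far as the arm can. A call is refused whole if a number of a shift passes 4.17 or a number of a turn 0.125, either way. A call with a gripper value outside its range is refused whole. The fingers move at their own pace and stop on an object; "squeeze" is the grip in N (left out, the last holds). Time passes only in rows, so rows that do not move let the fingers close. It gives the time, the measured TCP pose, the force, the opening and the grip force at its end, in the units of the state.
- monitor.get_obs(): the state, without advancing time (a new reading comes with each control period).
- viewer.camera(name): name is "scene" or "top" or "wrist"; returns the picture (384x512x3 uint8, red, green, blue); there is no depth.
- viewer.calibration(name): a dict with "fx", "fy", "cx", "cy" (pixels), "extrinsics" (4x4, takes a point from world to camera coordinates). Camera axes: x right, y down, z forward; pixel columns grow to the right and rows downward; lengths in m; the calibration is good to about 2 mm. The wrist camera is an equidistant fisheye: a pixel r from the principal point sees the ray r / f radians off the axis. A picture is of the moment at which its call begins: read the wrist's pose just before it. calibration takes no time and is no camera call; for the wrist camera it gives the pose at the moment of the call.
- job.close_job(): hands the job in; it is judged then, once.
The state is a dict: "t": time; "q": joint angles; "joint_velocities": joint speeds; "effort": joint torques, N m; "tcp_pos": TCP position; "orientation": TCP orientation; "force": force on the tool from outside, world axes, zero at the start; "ft_torque": the same for the moment, N m; "grip_width": opening from 0.0 (shut) to 1.0 (fully open); "grasp_force": force on a finger pad.
Only numpy, scipy, OpenCV 4.12 (cv2) and the standard library are available. Lean on these libraries where they do the work, as an engineer would, in place of code of your own. Each camera call takes 0.05 s, during which the arm holds its last target. There are 200 camera calls.

## Working session

There is one attempt and no reset: what is moved stays moved. The work goes in short steps, Python scripts to look and compute and a tool call to move; the robot and the scene stay as the last step left them, time stands still between calls to the robot, and variables do not carry over. Pictures are saved under pics/ and viewed, at most 10 in all, crops included, and the job is handed in when it is done.

Besides the shell and the picture viewer there is one more tool, called after "Call:" as name(argument=value, ...) on one line, values as JSON. carry_out: Moves the arm, as the interface text tells. Its arguments: {"type":"object","properties":{"plan":{"type":"string"},"squeeze":{"type":"number"}},"required":["plan"]}

```bash
mkdir -p pics; python3 - <<'E'
from cell import monitor, viewer, job, arm
import cv2, numpy as np
o=monitor.get_obs(); print(o, arm.grip_point_offset)
for n in("scene","top","wrist"):
    im=viewer.camera(n); cv2.imwrite(f"pics/{n}0.png",im[:,:,::-1])
    c=viewer.calibration(n); print(n,c["fx"],c["fy"],c["cx"],c["cy"],np.round(c["extrinsics"],4).tolist())
E
```

```text
{'t': 0.0, 'q': array([-1.29001653e+00,  4.23817510e-01,  1.63070536e+00, -1.29631179e-05,
        1.08860184e+00, -1.90082107e-02]), 'joint_velocities': array([ 0.00287359, -0.00022002,  0.00059756,  0.00099139,  0.0014813 ,
        0.00083966]), 'effort': array([-2.05578312e-03, -5.44627869e+01, -2.73667842e+01,  6.40379498e-02,
        2.26049591e-02, -1.10508913e-04]), 'tcp_pos': array([ 0.18443256, -0.59657414,  0.22191024]), 'orientation': array([ 9.88786173e-01,  1.49336256e-01, -1.05667425e-04, -7.58727807e-04]), 'force': array([ 0.56796197, -0.44000445,  0.20349836]), 'ft_torque': array([ 0.00391909, -0.01934495,  0.04304797]), 'grasp_force': 0.0, 'grip_width': 0.9979603105177354} 0.0187
scene 434.4522940378235 434.4522940378235 258.0515576540341 194.85278191932545 [[-0.6902, 0.7236, -0.0111, 0.3126], [0.6116, 0.5751, -0.5433, -0.2391], [-0.3867, -0.3818, -0.8394, 1.5748], [0.0, 0.0, 0.0, 1.0]]
top 371.76005270796315 371.76005270796315 255.18277825990734 195.13610902390684 [[-0.0187, -0.999, -0.0396, 0.0438], [-0.9886, 0.0244, -0.1483, 0.4909], [0.1491, 0.0364, -0.9882, 0.9407], [0.0, 0.0, 0.0, 1.0]]
wrist 297.3186396354542 297.3186396354542 254.86105107910478 187.00591831685966 [[0.2943, -0.9557, -0.0014, -0.6237], [-0.916, -0.2825, 0.2848, -0.0334], [-0.2725, -0.0826, -0.9586, 0.3902], [0.0, 0.0, 0.0, 1.0]]
```

View pics/scene0.png

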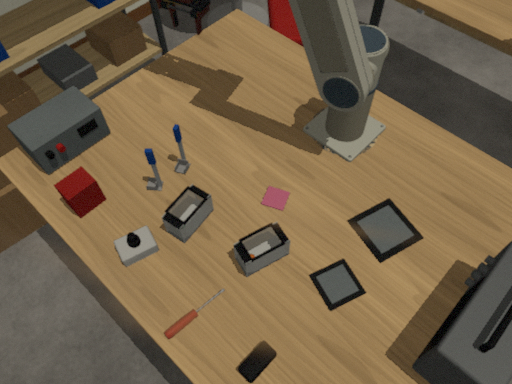

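View pics/top0.png

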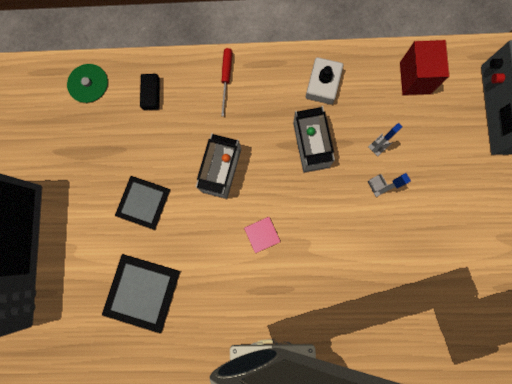

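Top view: green ball at (311,131) in the right canister, near scoop at (377,185) with its grip at (402,181), small pad at (143,202). I'll enlarge these.

```bash
cat > h.py <<'E'
from cell import monitor, viewer, job, arm
import cv2, numpy as np
from scipy.spatial.transform import Rotation as R
def ray(c,u,v,fish=False):
    E=np.array(c["extrinsics"]); x=(u-c["cx"])/c["fx"]; y=(v-c["cy"])/c["fy"]
    if fish:
        r=np.hypot(x,y); s=np.sin(r)/r if r>1e-9 else 1; d=np.array([x*s,y*s,np.cos(r)])
    else: d=np.array([x,y,1.])
    return -E[:3,:3].T@E[:3,3], E[:3,:3].T@d
def onz(c,u,v,z,fish=False):
    o,d=ray(c,u,v,fish); return o+d*(z-o[2])/d[2]
def proj(c,P,fish=False):
    E=np.array(c["extrinsics"]); p=E[:3,:3]@np.array(P)+E[:3,3]
    if fish:
        r=np.hypot(p[0],p[1]); k=np.arctan2(r,p[2])/max(r,1e-9); return c["cx"]+c["fx"]*k*p[0],c["cy"]+c["fy"]*k*p[1]
    return c["cx"]+c["fx"]*p[0]/p[2],c["cy"]+c["fy"]*p[1]/p[2]
def two(c1,p1,c2,p2):
    o1,d1=ray(c1,*p1); o2,d2=ray(c2,*p2)
    s=np.linalg.lstsq(np.c_[d1,-d2],o2-o1,rcond=None)[0]
    a,b=o1+d1*s[0],o2+d2*s[1]; return (a+b)/2,np.linalg.norm(a-b)
E
python3 - <<'E'
from h import *
t=cv2.imread("pics/top0.png"); s=cv2.imread("pics/scene0.png"); ct=viewer.calibration("top"); cs=viewer.calibration("scene")
a=cv2.resize(t[100:200,285:415],None,fx=5,fy=5,interpolation=cv2.INTER_CUBIC)
cv2.imwrite("pics/c1.png",a)
b=cv2.resize(s[115:255,135:225],None,fx=4,fy=4,interpolation=cv2.INTER_CUBIC); cv2.imwrite("pics/c2.png",b)
for n,im in(("top",t),("scene",s)):
    hsv=cv2.cvtColor(im,cv2.COLOR_BGR2HSV)
    for nm,lo,hi in(("blue",(105,140,60),(130,255,255)),("green",(50,100,40),(85,255,255)),("dark",(0,0,0),(180,90,45))):
        k,l,st,ce=cv2.connectedComponentsWithStats(cv2.inRange(hsv,lo,hi))
        for i in range(1,k):
            if st[i,4]>12 and st[i,4]<3000: print(n,nm,st[i].tolist(),ce[i].round(1))
E
```

```text
top blue [385, 124, 17, 16, 81] [393.4 130.4]
top blue [393, 174, 17, 13, 119] [401.4 180.1]
top green [67, 64, 41, 39, 1132] [87.  82.9]
top green [307, 127, 8, 8, 52] [310.4 130.8]
top dark [482, 43, 30, 111, 1962] [498.6 100.9]
top dark [319, 66, 14, 17, 123] [325.9  73.8]
top dark [140, 74, 19, 35, 539] [148.8  90.6]
top dark [296, 108, 34, 29, 231] [310.5 116.4]
top dark [198, 135, 39, 58, 513] [216.  165.4]
top dark [300, 135, 34, 30, 280] [317.2 155.9]
top dark [116, 176, 54, 53, 643] [142.9 202.4]
top dark [8, 193, 21, 18, 91] [ 18.  201.3]
top dark [0, 200, 8, 21, 48] [  3.2 208.3]
top dark [18, 213, 6, 6, 16] [ 20.7 215.2]
top dark [10, 214, 5, 7, 13] [ 12.5 216.3]
top dark [24, 220, 4, 8, 13] [ 25.8 223.3]
top dark [5, 239, 7, 5, 16] [  8.6 241.1]
top dark [102, 255, 77, 77, 1466] [141.6 293.2]
top dark [218, 349, 59, 27, 763] [246.7 362.3]
scene blue [96, 0, 18, 8, 84] [102.8   2.4]
scene blue [0, 43, 8, 19, 88] [ 2.4 53. ]
scene blue [173, 125, 8, 17, 82] [176.7 132.8]
scene blue [145, 149, 10, 15, 100] [149.7 156. ]
scene dark [150, 0, 18, 55, 316] [158.3  24.5]
scene d
[... 530 characters left out ...]
2, 62, 680] [387.2 231.2]
scene dark [163, 211, 24, 18, 131] [173.  219.9]
scene dark [251, 229, 12, 7, 16] [257.1 231.4]
scene dark [276, 229, 12, 16, 57] [281.2 235.5]
scene dark [127, 233, 13, 14, 84] [132.7 239.7]
scene dark [234, 240, 18, 23, 121] [242.3 251.6]
scene dark [274, 242, 8, 7, 17] [278.2 245.3]
scene dark [413, 242, 99, 142, 1875] [450.2 342.8]
scene dark [252, 248, 22, 14, 39] [262.9 253.9]
scene dark [310, 260, 55, 50, 512] [336.3 285.7]
scene dark [506, 297, 6, 7, 16] [508.  300.1]
scene dark [483, 306, 21, 30, 112] [492.4 321.1]
scene dark [473, 312, 39, 41, 289] [495.8 334. ]
scene dark [476, 334, 10, 9, 38] [480.7 338. ]
scene dark [239, 355, 34, 28, 441] [253.5 366.4]
```

View pics/c1.png

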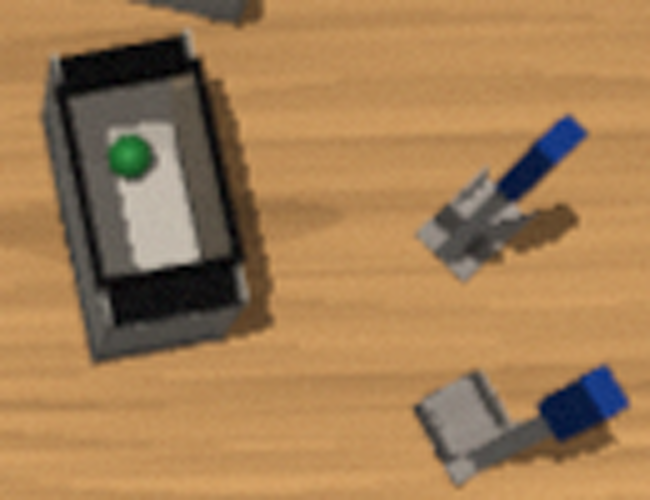

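View pics/c2.png

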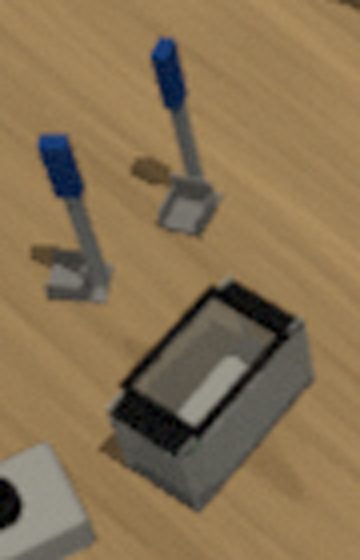

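Crop: near scoop is lower right, its trough facing up-left (toe edge (415,405)-(475,370), grip top (605,388)). The canister's collar corners are (50,60),(188,35),(245,300),(112,325), with the ball at (129,156), so the ramp is at the far end.

```bash
cat > m.py <<'E'
from h import *
ct=viewer.calibration("top"); cs=viewer.calibration("scene")
f=lambda x,y:(285+(x+.5)/5-.5,100+(y+.5)/5-.5)
g=lambda x,y:(135+(x+.5)/4-.5,115+(y+.5)/4-.5)
def yaw(v): return np.degrees(np.arctan2(v[1],v[0])).round(1)
c=[onz(ct,*f(*p),.1)[:2] for p in((50,60),(188,35),(245,300),(112,325))]
print("can",np.mean(c,0).round(4),[np.linalg.norm(c[i]-c[i-1]).round(4) for i in range(4)],yaw(c[0]-c[3]),yaw(c[1]-c[2]),yaw(c[0]-c[1])-90)
print("ball",onz(ct,310.4,130.8,.017).round(4))
print("griptop",two(ct,f(604,388),cs,g(165,43)), onz(ct,*f(604,388),.19))
q=[onz(ct,*f(*p),.02)[:2] for p in((415,407),(475,370),(508,424),(460,485))]
print("scoop",np.round(q,4).tolist(),yaw(q[1]-q[2]),yaw(q[0]-q[1])-90)
q=[onz(cs,*g(*p),.02)[:2] for p in((158,222),(200,236),(221,200),(180,178))]
print("scoopS",np.round(q,4).tolist())
t=cv2.imread("pics/top0.png")
hsv=cv2.cvtColor(t,cv2.COLOR_BGR2HSV); m=cv2.inRange(hsv,(0,0,0),(180,90,45)); m[:, :110]=0; m[:170]=0;m[235:]=0;m[:,180:]=0
b=cv2.boxPoints(cv2.minAreaRect(cv2.findNonZero(m)))
P=[onz(ct,*p,.006)[:2] for p in b]; print("pad",np.mean(P,0),np.linalg.norm(P[0]-P[1]),np.linalg.norm(P[1]-P[2]),yaw(P[0]-P[1]),yaw(P[1]-P[2]))
E
python3 m.py
```

```text
can [ 0.6302 -0.1202] [np.float64(0.1408), np.float64(0.0709), np.float64(0.1401), np.float64(0.0669)] 10.6 8.9 8.799999999999997
ball [ 0.6694 -0.1209  0.017 ]
griptop (array([ 0.49930707, -0.30128624,  0.19537377]), np.float64(0.00016551262157018116)) [ 0.50037576 -0.30334742  0.19      ]
scoop [[0.525, -0.2663], [0.5442, -0.2992], [0.5146, -0.3145], [0.4825, -0.2872]] 27.3 30.299999999999997
scoopS [[0.5509, -0.2955], [0.5363, -0.2588], [0.4994, -0.2742], [0.5078, -0.3173]]
pad [0.48538824 0.34533034] 0.11807041649415824 0.11903681051888797 160.7 67.9
```

```bash
cat >> h.py <<'E'
def pose(x,y,z,yaw,tilt=0):
    "TCP pos; tool x at yaw (deg), tilt = toe-down deg"
    r=R.from_euler('z',yaw,degrees=True)*R.from_euler('y',tilt,degrees=True)*R.from_euler('x',180,degrees=True)
    return np.array([x,y,z]),r
def rows(p1,r1,p0=None,r0=None,n=None):
    o=monitor.get_obs()
    if p0 is None: p0,r0=o["tcp_pos"],R.from_quat(o["orientation"])
    w=(r0.inv()*r1).as_rotvec(); d=r0.inv().apply(p1-p0)*100
    if n is None: n=int(max(1,np.ceil(np.linalg.norm(d)/4.0),np.ceil(np.linalg.norm(w)/.12)))
    S=sum(R.from_rotvec(w*k/n).as_matrix() for k in range(n))
    print(n,"rows of w",np.round(w/n,4),"v",np.round(np.linalg.solve(S,d),3),"| total w",w.round(3),"d",d.round(2))
def st():
    o=monitor.get_obs(); r=R.from_quat(o["orientation"]); x=r.apply([1,0,0]); z=r.apply([0,0,1])
    print("t",o["t"].__round__(2),"tcp",o["tcp_pos"].round(4),"yaw",np.degrees(np.arctan2(x[1],x[0])).round(1),"toedown",np.degrees(np.arctan2(-x[2],np.hypot(*x[:2]))).round(1),"F",o["force"].round(1),"grip",o["grip_width"].__round__(3),o["grasp_force"].__round__(1))
E
python3 -c "
from h import *
st(); rows(*pose(.475,-.33,.25,29))"
```

```text
t 0.15 tcp [ 0.1845 -0.5967  0.2221] yaw 17.2 toedown -0.0 F [ 0.4 -0.5 -0.5] grip 1.0 0.0
10 rows of w [-0.0001 -0.     -0.0206] v [ 3.711 -1.355 -0.278] | total w [-0.001 -0.    -0.206] d [ 35.63 -16.91  -2.77]
```

Call:
carry_out(plan="0 0 -0.0206 3.7 -1.35 -0.28 -1;0 0 -0.0206 3.7 -1.35 -0.28 -1;0 0 -0.0206 3.7 -1.35 -0.28 -1;0 0 -0.0206 3.7 -1.35 -0.28 -1;0 0 -0.0206 3.7 -1.35 -0.28 -1;0 0 -0.0206 3.7 -1.35 -0.28 -1;0 0 -0.0206 3.7 -1.35 -0.28 -1;0 0 -0.0206 3.7 -1.35 -0.28 -1;0 0 -0.0206 3.7 -1.35 -0.28 -1;0 0 -0.0206 3.7 -1.35 -0.28 -1")

```text
t: 0.98
tcp_pos: [0.4754, -0.3297, 0.2507]
orientation: [0.968, 0.251, -0.0, -0.0]
force: [0.4, -0.4, 0.0]
grip_width: 0.997
grasp_force: 0.0
```

Call:
carry_out(plan="0 0 0 0 0 0 -1;0 0 0 0 0 0 -1")

```text
t: 1.15
tcp_pos: [0.4754, -0.3298, 0.2506]
orientation: [0.968, 0.252, -0.0, -0.0]
force: [0.2, -0.3, -0.2]
grip_width: 1.0
grasp_force: 0.0
```

```bash
python3 - <<'E'
from h import *
st(); c=viewer.calibration("wrist"); im=viewer.camera("wrist")[:,:,::-1]
np.save("c1.npy",c,allow_pickle=True)
cv2.imwrite("pics/w1.png",im)
print(c["extrinsics"], [np.round(proj(c,P,True)) for P in((.5,-.303,.19),(.63,-.12,.1),(.667,-.12,.017))])
E
```

```text
t 1.15 tcp [ 0.4754 -0.3298  0.2506] yaw 29.2 toedown 0.0 F [ 0.2 -0.3 -0.2] grip 1.0 0.0
[[ 4.86873188e-01 -8.73472659e-01 -1.12860080e-04 -5.18923879e-01]
 [-8.37243352e-01 -4.66715810e-01  2.84956002e-01  2.02235199e-01]
 [-2.48953950e-01 -1.38642946e-01 -9.58540591e-01  4.89126318e-01]
 [ 0.00000000e+00  0.00000000e+00  0.00000000e+00  1.00000000e+00]] [array([241., 160.]), array([157., -32.]), array([189., -30.])]
```

View pics/w1.png

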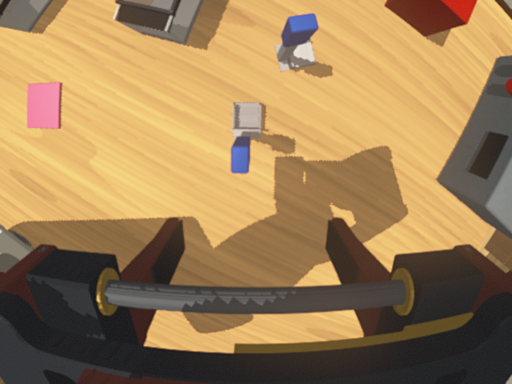

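Wrist view: grip at (241,155), trough at (248,117) directly ahead of it. I'll refine from this picture.

```bash
python3 - <<'E'
from h import *
c=np.load("c1.npy",allow_pickle=True).item(); im=cv2.imread("pics/w1.png")
E=c["extrinsics"]; print("cam",-E[:3,:3].T@E[:3,3])
hsv=cv2.cvtColor(im,cv2.COLOR_BGR2HSV); m=cv2.inRange(hsv,(105,140,40),(130,255,255)); m[:100]=0;m[:,300:]=0;m[200:]=0
ys,xs=np.nonzero(m); 
for y in range(ys.min(),ys.max()+1,3): print(y,xs[ys==y].min(),xs[ys==y].max(),hsv[y,(xs[ys==y].min()+xs[ys==y].max())//2])
cv2.imwrite("pics/w1c.png",cv2.resize(im[90:185,210:285],None,fx=6,fy=6,interpolation=cv2.INTER_CUBIC))
for z in(.17,.19): print(z,onz(c,241,165,z,True),onz(c,241,155,z,True))
for p in((234,103),(261,103),(233,136),(263,133)): print(p,onz(c,*p,.02,True).round(4))
E
```

```text
cam [ 0.54374013 -0.29106554  0.41116073]
148 233 233 [113 141 203]Traceback (most recent call last):
  File "<stdin>", line 6, in <module>
    return umr_minimum(a, axis, None, out, keepdims, initial, where)
ValueError: zero-size array to reduction operation minimum which has no identity
```

```bash
python3 - <<'E'
from h import *
c=np.load("c1.npy",allow_pickle=True).item(); im=cv2.imread("pics/w1.png")
cv2.imwrite("pics/w1c.png",cv2.resize(im[90:185,210:285],None,fx=6,fy=6,interpolation=cv2.INTER_CUBIC))
for p in((234,103),(261,103),(233,136),(263,133)): print(p,onz(c,*p,.02,True).round(4))
E
```

```text
(234, 103) [ 0.5285 -0.2685  0.02  ]
(261, 103) [ 0.5454 -0.2992  0.02  ]
(233, 136) [ 0.4895 -0.2882  0.02  ]
(263, 133) [ 0.5121 -0.3209  0.02  ]
```

View pics/w1c.png

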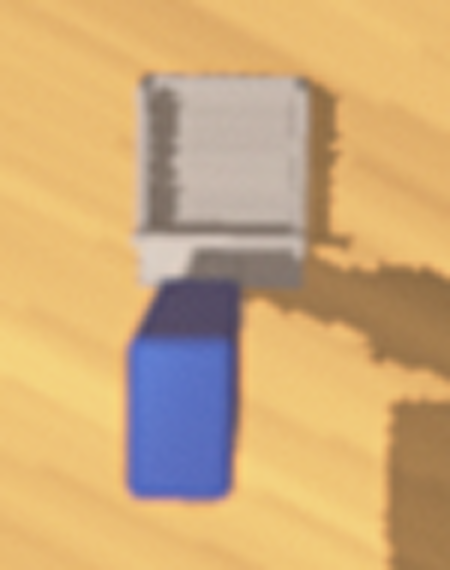

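```bash
python3 - <<'E'
from h import *
c=np.load("c1.npy",allow_pickle=True).item()
p=onz(c,239.9,159.2,.19,True); print(p)
f=onz(c,181.5/6+209.6,338/6+89.6,.19,True);b=onz(c,180/6+209.6,498/6+89.6,.19,True); print(f,b,np.linalg.norm(f-b))
st(); rows(*pose(p[0],p[1],.1415,28.9))
E
```

```text
[ 0.4999811  -0.30244825  0.19      ]
[ 0.50890756 -0.2975528   0.19      ] [ 0.4906651  -0.30723301  0.19      ] 0.02065172918590505
t 1.2 tcp [ 0.4744 -0.3309  0.2504] yaw 29.1 toedown 0.0 F [0.5 0.2 0.1] grip 0.998 0.0
3 rows of w [-0.0001  0.0002  0.0011] v [ 1.206 -0.414  3.631] | total w [-0.     0.001  0.003] d [ 3.62 -1.24 10.89]
```

Call:
carry_out(plan="0 0 0 1.8 -0.6 0 -1;0 0 0 1.8 -0.6 0 -1;0 0 0 0 0 3 -1;0 0 0 0 0 3 -1;0 0 0 0 0 2.5 -1;0 0 0 0 0 1.4 -1;0 0 0 0 0 1 -1;0 0 0 0 0 0 -1;0 0 0 0 0 0 0.3;0 0 0 0 0 0 0.5", squeeze=25)

```text
t: 2.03
tcp_pos: [0.5003, -0.3044, 0.1427]
orientation: [0.968, 0.25, 0.001, 0.001]
force: [-0.5, -1.3, 0.1]
grip_width: 0.886
grasp_force: 0.0
```

Call:
carry_out(plan="0 0 0 0 0 0 0.8;0 0 0 0 0 0 1;0 0 0 0 0 0 1;0 0 0 0 0 0 1;0 0 0 0 0 0 1;0 0 0 0 0 0 1", squeeze=35)

```text
t: 2.53
tcp_pos: [0.5001, -0.3033, 0.1418]
orientation: [0.968, 0.25, 0.0, 0.0]
force: [0.1, 0.7, -0.7]
grip_width: 0.434
grasp_force: 0.0
```

```bash
python3 - <<'E'
from h import *
st(); rows(*pose(.5,-.3024,.36,29))
E
```

```text
t 2.53 tcp [ 0.5001 -0.3033  0.1418] yaw 29.0 toedown -0.0 F [ 0.1  0.7 -0.7] grip 0.434 0.0
6 rows of w [ 0. -0. -0.] v [ 0.007 -0.013 -3.636] | total w [ 0. -0. -0.] d [  0.04  -0.08 -21.82]
```

Still closing; let it finish, then lift.

Call:
carry_out(plan="0 0 0 0 0 0 1;0 0 0 0 0 0 1;0 0 0 0 0 0 1;0 0 0 0 0 0 1;0 0 0 0 0 0 1;0 0 0 0 0 0 1;0 0 0 0 0 0 1;0 0 0 0 0 0 1;0 0 0 0 0 0 1")

```text
t: 3.28
tcp_pos: [0.4999, -0.3033, 0.1416]
orientation: [0.968, 0.25, -0.0, -0.0]
force: [-0.8, -0.3, -0.9]
grip_width: 0.16
grasp_force: 35.0
```

```bash
python3 -c "
from h import *
st()"
```

```text
t 3.28 tcp [ 0.4999 -0.3033  0.1416] yaw 29.0 toedown 0.0 F [-0.8 -0.3 -0.9] grip 0.16 35.0
```

```bash
python3 -c "
from h import *
a=pose(.5,-.3033,.2916,29);rows(*a);rows(*pose(.541,-.136,.32,10),*a)"
```

```text
4 rows of w [-0.      0.     -0.0001] v [ 2.00e-03 -0.00e+00 -3.75e+00] | total w [-0.  0. -0.] d [ 1.0e-02 -0.0e+00 -1.5e+01]
5 rows of w [-0.     -0.      0.0663] v [ 1.993 -2.829 -0.568] | total w [-0.    -0.     0.332] d [ 11.7  -12.64  -2.84]
```

Call:
carry_out(plan="0 0 0 0 0 -1.5 1;0 0 0 0 0 -2.5 1;0 0 0 0 0 -3.5 1;0 0 0 0 0 -3.5 1;0 0 0 0 0 -2.5 1;0 0 0 0 0 -1.5 1")

```text
t: 3.78
tcp_pos: [0.501, -0.304, 0.2953]
orientation: [0.968, 0.25, 0.002, 0.002]
force: [-0.2, 0.1, -1.4]
grip_width: 0.16
grasp_force: 35.0
```

Call:
carry_out(plan="0 0 0.0474 1.42 -2.02 -0.41 1;0 0 0.0474 1.42 -2.02 -0.41 1;0 0 0.0474 1.42 -2.02 -0.41 1;0 0 0.0474 1.42 -2.02 -0.41 1;0 0 0.0474 1.42 -2.02 -0.41 1;0 0 0.0474 1.42 -2.02 -0.41 1;0 0 0.0474 1.42 -2.02 -0.41 1;0 0 0 0 0 0 1;0 0 0 0 0 0 1;0 0 0 0 0 0 1")

```text
t: 4.62
tcp_pos: [0.5421, -0.1368, 0.3201]
orientation: [0.996, 0.087, -0.0, 0.0]
force: [-0.4, 0.3, -0.8]
grip_width: 0.156
grasp_force: 35.0
```

```bash
python3 - <<'E'
from h import *
st(); c=viewer.calibration("wrist"); im=viewer.camera("wrist")[:,:,::-1]; np.save("c2.npy",c,allow_pickle=True); cv2.imwrite("pics/w2.png",im)
pr=np.array([proj(c,P,True) for P in((.63,-.12,.1),(.667,-.12,.017))]); print(pr)
u,v=pr[0].astype(int); x0,y0=max(u-110,0),max(v-100,0)
print(x0,y0); cv2.imwrite("pics/w2c.png",cv2.resize(im[y0:y0+190,x0:x0+220],None,fx=3,fy=3,interpolation=cv2.INTER_CUBIC))
E
```

```text
t 4.62 tcp [ 0.5421 -0.1368  0.3201] yaw 10.0 toedown 0.0 F [-0.4  0.3 -0.8] grip 0.156 35.0
[[254.32406212  92.34138608]
 [258.62387627  70.62110551]]
144 0
```

View pics/w2c.png

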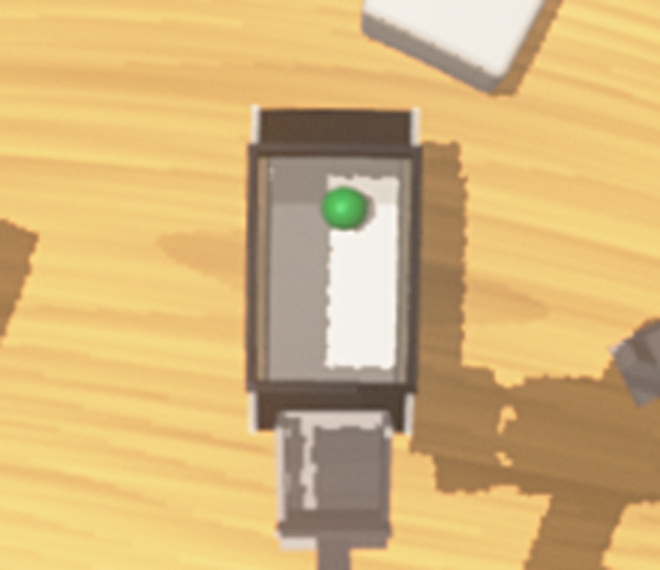

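The crop shows collar corners (250,108),(420,108),(411,432),(250,432), the ball at (345,208), and the held scoop's toe corners at (278,415),(392,412).

```bash
cat > m2.py <<'E'
from h import *
c=np.load("c2.npy",allow_pickle=True).item()
f=lambda x,y:(144+(x+.5)/3-.5,(y+.5)/3-.5)
W=lambda x,y,z:onz(c,*f(x,y),z,True)
yaw=lambda v:np.degrees(np.arctan2(v[1],v[0])).round(1)
k=[W(*p,.1)[:2] for p in((250,108),(420,108),(411,432),(250,432))]
cc=np.mean(k,0); print("can",cc,[np.linalg.norm(k[i]-k[i-1]).round(4) for i in range(4)],yaw(k[0]-k[3]),yaw(k[1]-k[2]),yaw(k[0]-k[1])-90,yaw(k[3]-k[2])-90)
y=np.radians(10); M=np.array([[np.cos(y),np.sin(y)],[-np.sin(y),np.cos(y)]])
b=W(345,208,.017); print("ball",b,"local",M@(b[:2]-cc))
m=[W(*p,.1)[:2] for p in((262,155),(412,155),(408,383),(258,383))]; print("mouth",[(M@(q-cc)*1000).round(1) for q in m])
o=np.array([.5418,-.1365]); t=[W(*p,.2035)[:2] for p in((278,415),(392,412))]; print("toe rel tcp",[(M@(q-o)*1000).round(1) for q in t])
E
python3 m2.py
```

```text
can [ 0.63427421 -0.11955993] [np.float64(0.1404), np.float64(0.0714), np.float64(0.1405), np.float64(0.0694)] 9.6 8.8 10.0 10.0
ball [ 0.66952872 -0.11962059  0.017     ] local [ 0.03470838 -0.00618162]
mouth [array([49.2, 29.6]), array([ 49.2, -33.2]), array([-49. , -32.1]), array([-49. ,  31.9])]
toe rel tcp [array([44.1, 17.6]), array([ 45., -18.])]
```

```bash
cat >> h.py <<'E'
CC=np.array([.6340,-.1196]); CY=9.7
def toe(x,y,z,tilt,L=43.3,H=136.6):
    "toe lower corner at canister-local mm -> TCP pose"
    t=np.radians(tilt); lx=x-L*np.cos(t)+H*np.sin(t); lz=z+L*np.sin(t)+H*np.cos(t); a=np.radians(CY)
    return pose(CC[0]+(lx*np.cos(a)-y*np.sin(a))/1e3,CC[1]+(lx*np.sin(a)+y*np.cos(a))/1e3,lz/1e3,CY,tilt)
def where(L=43.3,H=136.6):
    o=monitor.get_obs(); r=R.from_quat(o["orientation"]); p=o["tcp_pos"]*1e3+r.apply([L,0,H])
    a=np.radians(CY); d=p[:2]-CC*1e3; print("toe local",(d[0]*np.cos(a)+d[1]*np.sin(a)).round(1),(-d[0]*np.sin(a)+d[1]*np.cos(a)).round(1),p[2].round(1)); st()
E
python3 - <<'E'
from h import *
where()
A=toe(5,-6,130,20);rows(*A);B=toe(5,-6,9,20);rows(*B,*A);rows(*toe(34,-6,5,20),*B)
E
```

```text
toe local -50.5 -1.6 183.4
t 4.67 tcp [ 0.5419 -0.1372  0.32  ] yaw 10.0 toedown 0.0 F [-0.1 -0.1 -0.8] grip 0.156 35.0
3 rows of w [ 0.0003 -0.1161  0.0016] v [3.665 0.151 1.15 ] | total w [ 0.001 -0.348  0.005] d [10.47  0.47  4.68]
4 rows of w [0. 0. 0.] v [ 1.035 -0.     2.843] | total w [0. 0. 0.] d [ 4.14 -0.   11.37]
1 rows of w [0. 0. 0.] v [ 2.862 -0.    -0.616] | total w [0. 0. 0.] d [ 2.86 -0.   -0.62]
```

Call:
carry_out(plan="0 -0.058 0.001 1.82 0.08 0.6 1;0 -0.058 0.001 1.82 0.08 0.6 1;0 -0.058 0.001 1.82 0.08 0.6 1;0 -0.058 0.001 1.82 0.08 0.6 1;0 -0.058 0.001 1.82 0.08 0.6 1;0 -0.058 0.001 1.82 0.08 0.6 1;0 0 0 0 0 0 1;0 0 0 0 0 0 1")

```text
t: 5.33
tcp_pos: [0.6439, -0.1246, 0.2663]
orientation: [0.981, 0.083, -0.174, 0.014]
force: [-0.2, 0.1, -1.3]
grip_width: 0.157
grasp_force: 35.0
```

```bash
python3 - <<'E'
from h import *
where()
A=toe(5,-6,30,20);rows(*A);A=toe(5,-6,12,20);rows(*A)
im=viewer.camera("wrist")[:,:,::-1];cv2.imwrite("pics/w3.png",im)
E
```

```text
toe local 2.5 -6.5 123.1
t 5.33 tcp [ 0.6439 -0.1246  0.2663] yaw 9.6 toedown 20.1 F [-0.2  0.1 -1.3] grip 0.157 35.0
3 rows of w [-0.0003  0.0008 -0.0004] v [ 1.132 -0.018  2.89 ] | total w [-0.001  0.003 -0.001] d [ 3.4  -0.05  8.67]
3 rows of w [-0.0003  0.0008 -0.0004] v [ 1.338 -0.018  3.453] | total w [-0.001  0.003 -0.001] d [ 4.02 -0.05 10.36]
```

View pics/w3.png

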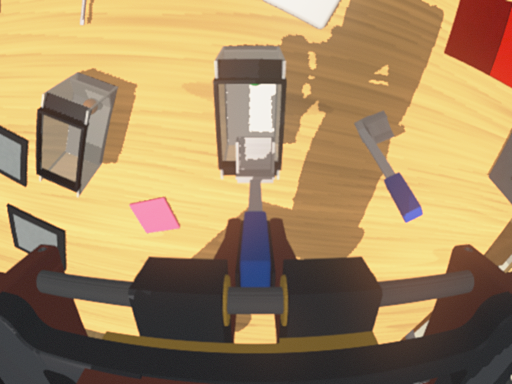

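View: the scoop is above the mouth, inside the collar; the other canister is off to the left. Descending.

Call:
carry_out(plan="0 0 0 0.9 0 1.71 1;0 0 0 0.7 0 1.71 1;0 0 0 0.7 0 1.71 1;0 0 0 0.7 0 1.71 1;0 0 0 0.65 0 1.71 1;0 0 0 0.65 0 1.71 1;0 0 0 0 0 0 1;0 0 0 0 0 0 1")

```text
t: 6.05
tcp_pos: [0.6486, -0.1238, 0.1591]
orientation: [0.981, 0.082, -0.172, 0.015]
force: [-0.4, 0.5, 0.1]
grip_width: 0.156
grasp_force: 35.0
```

```bash
python3 - <<'E'
from h import *
where()
A=toe(9,-6,7,20);rows(*A);rows(*toe(34,-6,5.3,20),*A)
E
```

```text
toe local 7.8 -6.7 15.9
t 6.05 tcp [ 0.6486 -0.1238  0.1591] yaw 9.6 toedown 19.9 F [-0.4  0.5  0.1] grip 0.156 35.0
1 rows of w [ 0.0001 -0.0011 -0.0023] v [ 0.433 -0.062  0.795] | total w [ 0.    -0.001 -0.002] d [ 0.43 -0.06  0.79]
1 rows of w [0. 0. 0.] v [ 2.407  0.    -0.695] | total w [0. 0. 0.] d [ 2.41  0.   -0.7 ]
```

Call:
carry_out(plan="0 0 0 0.07 -0.03 0.19 1;0 0 0 0.07 -0.03 0.19 1;0 0 0 0 0 0 1;0 0 0 0 0 0 1")

```text
t: 6.38
tcp_pos: [0.6497, -0.1226, 0.155]
orientation: [0.982, 0.083, -0.172, 0.015]
force: [-0.5, -0.4, -1.3]
grip_width: 0.161
grasp_force: 35.0
```

```bash
python3 -c "
from h import *
where()"
```

```text
toe local 9.3 -5.8 11.8
t 6.38 tcp [ 0.6497 -0.1226  0.155 ] yaw 9.6 toedown 19.9 F [-0.5 -0.4 -1.3] grip 0.161 35.0
```

Still free; down 5 mm more, slowly.

Call:
carry_out(plan="0 0 0 0.07 0 0.19 1;0 0 0 0.05 0 0.14 1;0 0 0 0.05 0 0.13 1;0 0 0 0 0 0 1;0 0 0 0 0 0 1")

```text
t: 6.8
tcp_pos: [0.6493, -0.1224, 0.1489]
orientation: [0.981, 0.083, -0.173, 0.015]
force: [0.3, 0.3, -0.2]
grip_width: 0.158
grasp_force: 35.0
```

```bash
python3 -c "
from h import *
where()"
```

```text
toe local 8.6 -5.5 5.7
t 6.8 tcp [ 0.6493 -0.1224  0.1489] yaw 9.6 toedown 20.0 F [ 0.3  0.3 -0.2] grip 0.158 35.0
```

Call:
carry_out(plan="0 0 0 0.32 0 -0.097 1;0 0 0 0.32 0 -0.097 1;0 0 0 0.32 0 -0.097 1;0 0 0 0.32 0 -0.097 1;0 0 0 0.32 0 -0.097 1;0 0 0 0.32 0 -0.097 1;0 0 0 0 0 0 1;0 0 0 0 0 0 1")

```text
t: 7.47
tcp_pos: [0.6693, -0.1191, 0.1479]
orientation: [0.981, 0.083, -0.173, 0.015]
force: [0.2, 1.5, -0.9]
grip_width: 0.161
grasp_force: 35.0
```

```bash
python3 -c "
from h import *
where()
c=viewer.calibration('top');im=viewer.camera('top');s=viewer.camera('scene')
a=cv2.resize(im[95:180,285:350],None,fx=6,fy=6,interpolation=cv2.INTER_CUBIC);b=cv2.resize(s[175:245,155:220],None,fx=6,fy=6,interpolation=cv2.INTER_CUBIC)
b=cv2.copyMakeBorder(b,0,90,0,0,cv2.BORDER_CONSTANT)
cv2.imwrite('pics/t2.png',np.hstack([a,b])[:,:,::-1])"
```

```text
toe local 29.0 -5.5 4.7
t 7.47 tcp [ 0.6693 -0.1191  0.1479] yaw 9.6 toedown 19.9 F [ 0.2  1.5 -0.9] grip 0.161 35.0
```

View pics/t2.png

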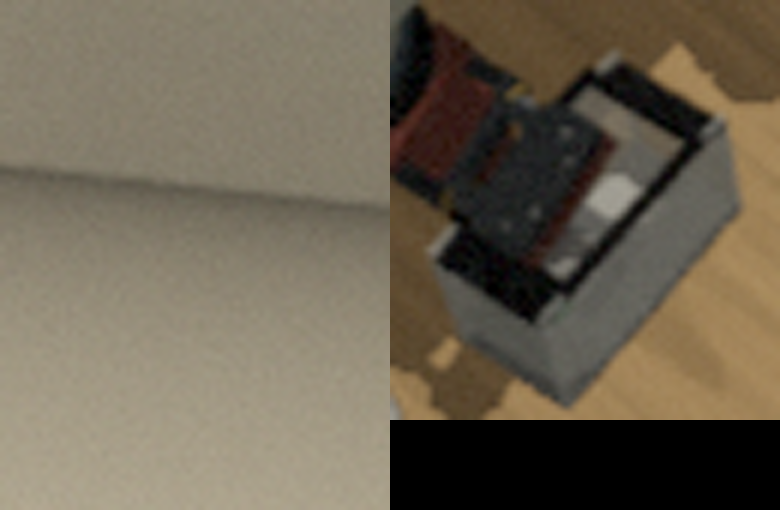

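The scene view is blocked by the gripper, so the ball isn't visible. I'll go on by force and position.

Call:
carry_out(plan="0 0 0 0.24 0 -0.073 1;0 0 0 0.24 0 -0.073 1;0 0 0 0.24 0 -0.073 1;0 0 0 0.2 0 -0.06 1;0 0 0 0 0 0 1;0 0 0 0 0 0 1")

```text
t: 8.07
tcp_pos: [0.6788, -0.1175, 0.1475]
orientation: [0.981, 0.083, -0.172, 0.015]
force: [0.0, -0.2, -1.0]
grip_width: 0.157
grasp_force: 35.0
```

```bash
cat > gr.py <<'E'
from h import *
where()
im=viewer.camera('wrist'); c=viewer.calibration('wrist'); hsv=cv2.cvtColor(im,cv2.COLOR_RGB2HSV); m=cv2.inRange(hsv,(45,80,30),(85,255,255))
k,l,s,ce=cv2.connectedComponentsWithStats(m)
for i in range(1,k):
    if s[i,4]>8: print("green",s[i],ce[i].round(1))
E
python3 gr.py; python3 -c "
from h import *
c=viewer.calibration('wrist');a=np.radians(CY);f=lambda x,y,z:proj(c,(CC[0]+x*np.cos(a)-y*np.sin(a),CC[1]+x*np.sin(a)+y*np.cos(a),z),True)
print('toe px',f(.038,-.0055,.006),'ball',f(.036,-.006,.02))
B=toe(38,-5.5,4,20);rows(*toe(43,-5.5,8,15));"
```

```text
toe local 38.6 -5.6 4.3
t 8.07 tcp [ 0.6788 -0.1175  0.1475] yaw 9.6 toedown 19.9 F [ 0.  -0.2 -1. ] grip 0.157 35.0
toe px (np.float64(255.4759959633672), np.float64(137.75337849852326)) ball (np.float64(256.03485990271736), np.float64(146.19355554850387))
1 rows of w [ 0.0007  0.0862 -0.0014] v [-0.863  0.003 -0.074] | total w [ 0.001  0.086 -0.001] d [-0.86  0.   -0.07]
```

Call:
carry_out(plan="0 0 0 0.19 0 -0.06 1;0 0 0 0 0 0 1;0 0 0 0 0 0 1")

```text
t: 8.37
tcp_pos: [0.6804, -0.1172, 0.1475]
orientation: [0.981, 0.083, -0.173, 0.015]
force: [-0.8, -1.0, -0.0]
grip_width: 0.159
grasp_force: 35.0
```

```bash
python3 -c "
from h import *
where()"
```

```text
toe local 40.2 -5.6 4.4
t 8.37 tcp [ 0.6804 -0.1172  0.1475] yaw 9.6 toedown 20.0 F [-0.8 -1.  -0. ] grip 0.159 35.0
```

Call:
carry_out(plan="0 0 0 0.19 0 -0.06 1;0 0 0 0 0 0 1;0 0 0 0 0 0 1")

```text
t: 8.62
tcp_pos: [0.6817, -0.117, 0.1474]
orientation: [0.981, 0.083, -0.174, 0.015]
force: [-5.3, -1.3, 1.1]
grip_width: 0.156
grasp_force: 35.0
```

```bash
python3 -c "
from h import *
where()"
```

```text
toe local 41.2 -5.6 4.3
t 8.62 tcp [ 0.6817 -0.117   0.1474] yaw 9.6 toedown 20.1 F [-5.3 -1.3  1.1] grip 0.156 35.0
```

```bash
python3 -c "
from h import *
a=toe(41.0,-5.6,4.5,20);b=toe(45.8,-5.6,8.2,10);d=toe(51,-5.6,12.2,0)
rows(*b,*a,n=7);rows(*d,*b,n=7)"
```

```text
7 rows of w [0.     0.0249 0.    ] v [-0.287  0.     0.043] | total w [0.    0.175 0.   ] d [-1.98  0.    0.45]
7 rows of w [-0.      0.0249  0.    ] v [-0.271 -0.     0.048] | total w [-0.     0.175  0.   ] d [-1.86 -0.    0.48]
```

Call:
carry_out(plan="0 0.025 0 -0.287 0 0.043 1;0 0.025 0 -0.287 0 0.043 1;0 0.025 0 -0.287 0 0.043 1;0 0.025 0 -0.287 0 0.043 1;0 0.025 0 -0.287 0 0.043 1;0 0.025 0 -0.287 0 0.043 1;0 0.025 0 -0.287 0 0.043 1;0 0 0 0 0 0 1")

```text
t: 9.28
tcp_pos: [0.6624, -0.1204, 0.1503]
orientation: [0.993, 0.083, -0.085, 0.008]
force: [0.5, 0.6, -1.9]
grip_width: 0.159
grasp_force: 35.0
```

```bash
python3 gr.py
```

```text
toe local 47.3 -5.8 8.3
t 9.28 tcp [ 0.6624 -0.1204  0.1503] yaw 9.6 toedown 9.8 F [ 0.5  0.6 -1.9] grip 0.159 35.0
```

Call:
carry_out(plan="0 0.025 0 -0.271 0 0.048 1;0 0.025 0 -0.271 0 0.048 1;0 0.025 0 -0.271 0 0.048 1;0 0.025 0 -0.271 0 0.048 1;0 0.025 0 -0.271 0 0.048 1;0 0.025 0 -0.271 0 0.048 1;0 0.025 0 -0.271 0 0.048 1;0 0 0 0 0 0 1;0 0 0 0 0 0 1;0 0 0 0 0 0 1")

```text
t: 10.17
tcp_pos: [0.6442, -0.1235, 0.1486]
orientation: [0.996, 0.084, 0.001, 0.001]
force: [-3.6, -0.3, 1.8]
grip_width: 0.161
grasp_force: 35.0
```

```bash
python3 gr.py
```

```text
toe local 52.9 -5.7 12.0
t 10.17 tcp [ 0.6442 -0.1235  0.1486] yaw 9.6 toedown -0.1 F [-3.6 -0.3  1.8] grip 0.161 35.0
green [244 154  23  21 390] [254.8 163.1]
```

```bash
cat > ball.py <<'E'
from gr import *
r=R.from_quat(monitor.get_obs()["orientation"]); p=monitor.get_obs()["tcp_pos"]
# ball centre in the scoop's frame at back of trough, and at toe
for n,b in(("back",(13,0,17.6)),("mid",(22,0,19)),("toe",(32,0,20.3))):
    d=np.array([b[0]+9,-b[1],141.6-b[2]])/1e3; print(n,np.round(proj(c,p+r.apply(d),True),1))
E
python3 ball.py
```

```text
toe local 52.9 -5.7 12.0
t 10.22 tcp [ 0.6442 -0.1235  0.1486] yaw 9.6 toedown -0.1 F [-3.2 -0.7  1.4] grip 0.156 35.0
green [244 154  23  21 390] [254.8 163.1]
back [255.5 159.3]
mid [255.5 150.4]
toe [255.5 140.3]
```

The ball is at the back of the trough. Back off gently from under the shoulder, rising, then lift.

Call:
carry_out(plan="0 0 0 -0.1 0 -0.1 1;0 0 0 -0.2 0 -0.15 1;0 0 0 -0.3 0 -0.15 1;0 0 0 -0.35 0 -0.15 1;0 0 0 -0.35 0 -0.15 1;0 0 0 -0.35 0 -0.15 1;0 0 0 -0.25 0 -0.15 1;0 0 0 -0.1 0 -0.15 1;0 0 0 0 0 -0.2 1;0 0 0 0 0 -0.2 1")

```text
t: 11.1
tcp_pos: [0.6241, -0.1268, 0.1642]
orientation: [0.996, 0.084, 0.001, 0.0]
force: [-0.9, 0.0, -1.3]
grip_width: 0.159
grasp_force: 35.0
```

```bash
python3 ball.py
```

```text
toe local 32.6 -5.7 27.7
t 11.1 tcp [ 0.6241 -0.1268  0.1642] yaw 9.6 toedown -0.1 F [-0.9  0.  -1.3] grip 0.159 35.0
green [244 151  23  23 406] [254.9 162.3]
back [255.5 159.3]
mid [255.5 150.4]
toe [255.5 140.3]
```

Call:
carry_out(plan="0 0 0 0 0 -0.5 1;0 0 0 0 0 -1 1;0 0 0 0 0 -1.5 1;0 0 0 0 0 -2 1;0 0 0 0 0 -2.5 1;0 0 0 0 0 -2.5 1;0 0 0 0 0 -2.2 1;0 0 0 0 0 -1.7 1;0 0 0 0 0 -1.1 1;0 0 0 0 0 -0.6 1")

```text
t: 11.98
tcp_pos: [0.6243, -0.1268, 0.3223]
orientation: [0.996, 0.084, 0.002, 0.001]
force: [0.7, 0.0, -2.4]
grip_width: 0.155
grasp_force: 35.0
```

```bash
python3 ball.py; python3 -c "
from h import *
a=np.radians(9.6);x=np.array([np.cos(a),np.sin(a)])
P=np.array([.4854,.3453])
t=P+x*-.009+x*0
print('target',t)
rows(*pose(t[0],t[1],.32,9.6))
rows(*pose(t[0],t[1],.32,30))"
```

```text
toe local 33.2 -5.8 186.0
t 11.98 tcp [ 0.6243 -0.1268  0.3223] yaw 9.6 toedown -0.3 F [ 0.7  0.  -2.4] grip 0.155 35.0
green [ 0  3  2 19 30] [ 0.4 11.6]
green [244 151  23  23 410] [255.  162.4]
back [255.5 159.3]
mid [255.5 150.4]
toe [255.5 140.3]
target [0.47652604 0.34379908]
13 rows of w [ 0.0002 -0.0004  0.    ] v [-0.517 -3.759  0.013] | total w [ 0.002 -0.005  0.001] d [ -6.71 -48.87   0.1 ]
13 rows of w [ 0.0002 -0.0003 -0.0273] v [ 0.106 -3.813  0.014] | total w [ 0.003 -0.005 -0.355] d [ -6.71 -48.87   0.1 ]
```

Call:
carry_out(plan="0 0 0 -0.1 -0.6 0 1;0 0 0 -0.2 -1.2 0 1;0 0 0 -0.3 -1.8 0 1;0 0 0 -0.39 -2.4 0 1;0 0 0 -0.39 -3 0 1;0 0 0 -0.39 -3 0 1;0 0 0 -0.39 -3 0 1;0 0 0 -0.39 -3 0 1;0 0 0 -0.39 -3 0 1;0 0 0 -0.39 -3 0 1")

```text
t: 12.87
tcp_pos: [0.5487, 0.1063, 0.3181]
orientation: [0.996, 0.084, -0.0, 0.0]
force: [0.3, 0.6, -2.4]
grip_width: 0.16
grasp_force: 35.0
```

Call:
carry_out(plan="0 0 0 -0.39 -3 0 1;0 0 0 -0.39 -3 0 1;0 0 0 -0.39 -3 0 1;0 0 0 -0.39 -3 0 1;0 0 0 -0.39 -3 0 1;0 0 0 -0.39 -3 0 1;0 0 0 -0.39 -2.5 0 1;0 0 0 -0.3 -1.9 0 1;0 0 0 -0.2 -1.3 0 1;0 0 0 -0.1 -0.7 0 1")

```text
t: 13.7
tcp_pos: [0.4754, 0.3408, 0.3181]
orientation: [0.996, 0.085, 0.0, 0.001]
force: [-0.4, -0.3, -1.7]
grip_width: 0.157
grasp_force: 35.0
```

```bash
python3 ball.py; python3 -c "
from h import *
c=viewer.calibration('wrist');im=viewer.camera('wrist')
hsv=cv2.cvtColor(im,cv2.COLOR_RGB2HSV)
print([np.round(proj(c,(x,y,.006),True)) for x,y in((.4854,.3453),(.5615,.32),(.51,.4215),(.41,.37),(.46,.27))])
cv2.imwrite('pics/w5.png',im[:,:,::-1])"
```

```text
toe local -35.5 480.3 181.5
t 13.7 tcp [0.4754 0.3408 0.3181] yaw 9.7 toedown 0.0 F [-0.4 -0.3 -1.7] grip 0.157 35.0
green [240 151  23  21 368] [251.1 161.4]
back [255.5 159.3]
mid [255.5 150.4]
toe [255.5 140.3]
[array([253., 144.]), array([277., 100.]), array([209., 121.]), array([231., 186.]), array([296., 167.])]
```

View pics/w5.png

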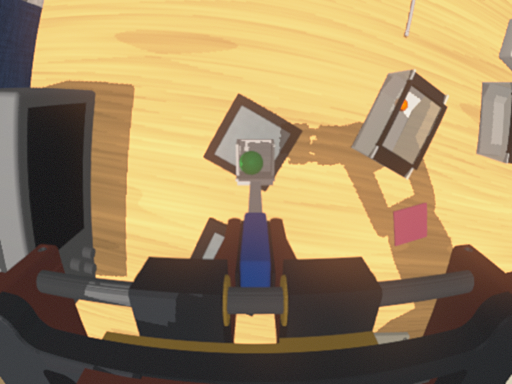

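The ball sits in the trough. Pad corners at (205,157), (301,130) and (239,95) put its middle at (253,144), as predicted. Lowering.

Call:
carry_out(plan="0 0 0 -0.05 -0.07 0.6 1;0 0 0 -0.07 -0.07 1.2 1;0 0 0 -0.07 -0.07 2 1;0 0 0 -0.05 -0.06 2.6 1;0 0 0 0 0 2.6 1;0 0 0 0 0 2.4 1;0 0 0 0 0 1.9 1;0 0 0 0 0 1.3 1;0 0 0 0 0 0.8 1;0 0 0 0 0 0.4 1")

```text
t: 14.63
tcp_pos: [0.474, 0.3401, 0.1593]
orientation: [0.997, 0.083, -0.0, 0.001]
force: [-0.2, 0.7, -1.4]
grip_width: 0.16
grasp_force: 35.0
```

Call:
carry_out(plan="0 0 0 0 0 0.2 1;0 0 0 0 0 0.1 1;0 0 0 0 0 0 1;0 0 0 0 0 0 1")

```text
t: 14.97
tcp_pos: [0.475, 0.3417, 0.159]
orientation: [0.996, 0.084, 0.002, 0.0]
force: [0.3, -0.7, -0.3]
grip_width: 0.157
grasp_force: 35.0
```

```bash
python3 ball.py
```

```text
toe local -35.2 481.4 22.6
t 14.97 tcp [0.475  0.3417 0.159 ] yaw 9.6 toedown -0.2 F [ 0.3 -0.7 -0.3] grip 0.157 35.0
green [240 151  23  23 412] [250.7 162.4]
back [255.5 159.3]
mid [255.5 150.4]
toe [255.5 140.3]
```

Call:
carry_out(plan="0 0 0 -0.1 -0.1 0.25 1;0 0 0 0 0 0.2 1;0 0 0 0 0 0.2 1;0 0 0 0 0 0.15 1;0 0 0 0 0 0.1 1;0 0 0 0 0 0 1;0 0 0 0 0 0 1")

```text
t: 15.6
tcp_pos: [0.4734, 0.3423, 0.1491]
orientation: [0.996, 0.084, 0.001, 0.0]
force: [-0.3, 0.6, -1.4]
grip_width: 0.159
grasp_force: 35.0
```

```bash
python3 -c "
from h import *
st()"
```

```text
t 15.6 tcp [0.4734 0.3423 0.1491] yaw 9.6 toedown -0.1 F [-0.3  0.6 -1.4] grip 0.159 35.0
```

Call:
carry_out(plan="0 0 0 0 0 0.08 1;0 0 0 0 0 0.08 1;0 0 0 0 0 0 1;0 0 0 0 0 0 1")

```text
t: 15.93
tcp_pos: [0.4735, 0.3424, 0.1477]
orientation: [0.996, 0.084, 0.001, 0.0]
force: [0.4, -0.2, -1.3]
grip_width: 0.159
grasp_force: 35.0
```

```bash
python3 -c "
from h import *
st()"
```

```text
t 15.93 tcp [0.4735 0.3424 0.1477] yaw 9.6 toedown -0.1 F [ 0.4 -0.2 -1.3] grip 0.159 35.0
```

Call:
carry_out(plan="0 0 0 0 0 0.06 1;0 0 0 0 0 0.06 1;0 0 0 0 0 0 1;0 0 0 0 0 0 1")

```text
t: 16.27
tcp_pos: [0.4737, 0.3424, 0.1477]
orientation: [0.996, 0.084, 0.001, 0.0]
force: [-2.6, -2.0, 10.1]
grip_width: 0.16
grasp_force: 35.0
```

```bash
python3 -c "
from h import *
st()"
```

```text
t 16.27 tcp [0.4737 0.3424 0.1477] yaw 9.6 toedown -0.1 F [-2.6 -2.  10.1] grip 0.16 35.0
```

Seated (10 N). Ease off slightly, then open.

Call:
carry_out(plan="0 0 0 0 0 -0.08 1;0 0 0 0 0 0 1;0 0 0 0 0 0 0.5;0 0 0 0 0 0 0.3;0 0 0 0 0 0 0;0 0 0 0 0 0 -0.3;0 0 0 0 0 0 -0.6;0 0 0 0 0 0 -0.8", squeeze=10)

```text
t: 16.93
tcp_pos: [0.4734, 0.3423, 0.1471]
orientation: [0.996, 0.084, 0.001, 0.0]
force: [-0.6, 0.1, 0.5]
grip_width: 0.576
grasp_force: 0.0
```

Call:
carry_out(plan="0 0 0 0 0 0 -0.8;0 0 0 0 0 0 -0.8;0 0 0 0 0 0 -0.8;0 0 0 0 0 0 -0.8;0 0 0 0 0 0 -0.8;0 0 0 0 0 0 -0.8;0 0 0 0 0 0 -0.8")

```text
t: 17.52
tcp_pos: [0.4735, 0.3423, 0.1473]
orientation: [0.996, 0.084, 0.001, 0.0]
force: [-0.6, -0.4, -1.0]
grip_width: 0.903
grasp_force: 0.0
```

```bash
python3 ball.py
```

```text
toe local -36.8 482.2 10.7
t 17.52 tcp [0.4735 0.3423 0.1473] yaw 9.6 toedown -0.1 F [-0.6 -0.4 -1. ] grip 0.903 0.0
green [240 151  23  23 413] [250.7 162.4]
back [255.5 159.3]
mid [255.5 150.5]
toe [255.5 140.4]
```

Released and standing. Withdraw straight up.

Call:
carry_out(plan="0 0 0 0 0 -0.6 -0.8;0 0 0 0 0 -1.3 -0.8;0 0 0 0 0 -2 -0.8;0 0 0 0 0 -2.5 -0.8;0 0 0 0 0 -2.5 -0.8;0 0 0 0 0 -2 -0.8;0 0 0 0 0 -1 -0.8;0 0 0 0 0 0 -0.8;0 0 0 0 0 0 -0.8")

```text
t: 18.32
tcp_pos: [0.4731, 0.3423, 0.2662]
orientation: [0.996, 0.084, 0.001, 0.0]
force: [0.2, 0.1, -0.6]
grip_width: 0.898
grasp_force: 0.0
```

```bash
python3 - <<'E'
from gr import *
from h import *
P=np.array([.4734,.3423]);a=np.radians(9.6);x=np.array([np.cos(a),np.sin(a)])
b=P+.022*x; print("expected ball px",proj(c,(*b,.0236),True),"grip top",proj(c,(*P,.196),True))
m=cv2.inRange(hsv,(105,120,40),(130,255,255));k,l,s,ce=cv2.connectedComponentsWithStats(m)
print([(s[i,4],ce[i].round(0)) for i in range(1,k) if s[i,4]>50])
cs=viewer.calibration("scene");im=viewer.camera("scene");h2=cv2.cvtColor(im,cv2.COLOR_RGB2HSV)
for n,lo,hi in(("blue",(105,120,50),(130,255,255)),("green",(45,80,30),(85,255,255))):
    k,l,s,ce=cv2.connectedComponentsWithStats(cv2.inRange(h2,lo,hi)); print(n,[(s[i].tolist()) for i in range(1,k) if s[i,4]>8])
print(proj(cs,(*b,.0236)),proj(cs,(*P,.164)))
E
```

```text
toe local -37.1 482.3 129.7
t 18.32 tcp [0.4731 0.3423 0.2662] yaw 9.6 toedown -0.1 F [ 0.2  0.1 -0.6] grip 0.898 0.0
green [244 137  17  17 222] [251.8 145. ]
expected ball px (np.float64(254.96060428631506), np.float64(142.10479566732505)) grip top (np.float64(255.32128630169422), np.float64(198.00935720332737))
[]
blue [[87, 0, 27, 8, 122], [0, 43, 9, 19, 91], [145, 149, 10, 15, 101], [342, 247, 11, 17, 83]]
green [[333, 279, 9, 9, 55]]
(np.float64(336.01047197520955), np.float64(282.9796545296251)) (np.float64(347.6695177697626), np.float64(256.00933297547374))
```

The scene view confirms it: ball at (337,283) and grip at (347,255), both where expected. The scoop stands upright on the small pad, ball in it, and the gripper is clear.

```bash
python3 -c "
from cell import job
print(job.close_job())"
```

```text
the job is handed in; nothing more can be done
None
```

The scoop stands upright and released in the middle of the small pad with the green ball in it, the fingers never touched the ball, and I handed the job in after about 18 s of the 58 s allowed.

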